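# Fit the tube block to the bench shaker

### The job

Fit the aluminium tube block to the bench shaker: set it on the platform so that both locating pins come up through the holes in its two ears and it lies flat, either way round. Then turn both red-knobbed latches inward until they point fully across the ears, and leave the yellow rack, beaker and brown bottle behind the work where they stand.

Things in the scene. Friction and masses are not known exactly. Their poses are not given: they have to be found in the camera images.
- tube_block: Loose aluminium tube block, 0.3 to 0.6 kg, lying flat. Eared plate 62 (x) x 200 (y) x 8 (z) mm; centred on it a body 50 (x) x 116 (y) x 28 mm with 24 open wells, so 36 mm tall in all. Grip the body across its 50 mm side (along x), midway along its length. One through hole in each ear, at y = +72 and -72 mm. Origin: centre of the underside, z up. It fits either way round.
- hole_round (a point): Centre of the round hole, 11 mm across, in the block's +y ear, at the underside of the plate (72 mm from the block's origin along its +y).
- hole_slot (a point): Centre of the slotted hole, 11 mm (x) by 15 mm (y), in the block's -y ear, at the underside of the plate (72 mm from the origin along -y).
- shaker: White bench shaker, fixed, housing 250 (y) x 176 (x) mm, sloping control panel at its -x front. Dark level platform 124 (x) x 250 (y) mm, top 90 mm above the bench. Origin: on the bench under the platform's centre; x to its back, y to its left, z up. Latch pivots (upright posts) at x = +46, y = +90 (left) and -90 mm (right). The block sits centred, its y along the shaker's y.
- pin_left (a point): Foot of the left steel locating pin, on the platform's top face at x = 0, y = +72 mm of the shaker. Pin 9 mm across, 18 mm tall, tapering over its top 7 mm to a 3 mm tip.
- pin_right (a point): Foot of the right locating pin, x = 0, y = -72 mm of the shaker; same pin.
- latch_left (a joint): Left latch angle (rad) about its upright post. 0 (hard stop) = closed: the arm points to the shaker's front (-x), across the block's ear, its underside 2 mm over the seated plate. Grows outward: at 1.57 it points to the shaker's left (+y); stops at 1.75. Clear of the block above 1.0. Light friction, about 1 N at the knob; stays where left. A block not fully down blocks it.
- latch_right (a joint): Right latch angle (rad), the mirror image: 0 = closed, pointing to the shaker's front across the right ear; grows as it swings outward, at 1.57 pointing to the shaker's right (-y).
- knob_left (a point): Middle of the upright round red knob on the left latch arm, 34 mm from the latch's pivot. Knob 14 mm across, 21 mm tall, its top 130 mm above the bench and this point 120 mm above it; the steel arm below it has its top face at 106 mm.
- knob_right (a point): Middle of the red knob on the right latch arm, likewise.
- tube_rack: Yellow microtube rack, 122 x 82 x 59 mm, stands behind the work; leave it. Origin: centre of its underside.
- beaker: Clear beaker, 78 mm across, 89 mm tall, stands behind the work; leave it. Origin: centre of its underside.
- brown_bottle: Small brown bottle with a white cap, 42 mm across, 76 mm tall, stands behind the work; leave it. Origin: centre of its underside.

How it is judged:
By the outcome, as a careful person would: the job done as asked, in the order asked, and still so for the second after the job is handed in, with the robot touching nothing.
It also fails if it takes over 66 s, if anything falls off the work surface, if the arm or the gripper's body presses on something with over 40 N, if the wrist force passes 120 N, or if a joint passes its speed limit or range.

### The arm

A 6-joint arm with a two-finger parallel gripper is mounted at the origin on a cart in front of the work surface, level with it; the furniture and walls round the work are solid. World frame = base frame: x ahead of the robot, y to its left, z up, the work surface at z = 0. Lengths are in m, angles in degrees, forces in N, time in s.
With the tool pointing down it reaches from about 0.4 to 0.825 m from the base axis. Payload 7 kg.
Tool frame: the origin (TCP) lies on the centre line of the jaws, within the pads' length; the fingertips stand 19 mm ahead of it and the grasp point (between the pads) is the TCP (r.tip_extent is the distance from the TCP to the fingertips, in m); z points along the fingers, y is the line along which they close (so a half turn about z gives the same grasp; the last joint's range is limited). The gripper opens to 88 mm and grips with 3 to 60 N. Pads are 19 mm wide; open, the fingers measure 130 mm over their backs; the gripper's body (78 mm by 193 mm) begins 47 mm behind the grasp point.
Start: joints at [90.189, 20.546, 0.682, 0, -70.136, -16.507], TCP at [0.19, 0.648, 0.246] pointing down, gripper open.
Joint ranges: [-176.03, 176.03], [-82.01, 121.73], [-58.28, 71.71], [-173.87, 95.51], [-174.79, -0.11], [-173.66, 173.66]. Speed limits (degrees/s): [136.94, 136.94, 172.46, 180, 180, 180].

### API

Orientations are given as [roll, pitch, yaw] about the fixed x, y, z axes, in that order (R = Rz(yaw) Ry(pitch) Rx(roll)).
In Python, from plant import r gives the robot as it stands. The module is installed in compiled form; this text tells all that it offers.
- The arm moves only by the tool jog_arm, never from a script. Its argument "deltas" is a list that holds one entry, the list of rows, each a list of 5 numbers: the opening, from -1 (shut) to 1 (fully open), then the shift along the world's x, y, z in cm, then the turn about the world's z in rad. In form: [[[claw, dx, dy, dz, turn], ...]]. A call has 1 to 8 rows; each row shifts and turns the commanded pose from where the row before left it; what a row does not reach is not made up. A row lasts 1/8 s, in which the tool goes at most 62.5 mm and 10.7 degrees, less where a joint would pass 70% of its speed; a pose out of reach is approached as far as the arm can. A call with a gripper value outside its range is refused whole. The fingers move at their own pace and stop on an object; "force" is the grip in N (left out, the last holds). Time passes only in rows, so rows that do not move let the fingers close. It gives the time, the measured TCP pose, the force, the opening and the grip force at its end, in the units of the state.
- r.get_state(): the state, without advancing time (a new reading comes with each control period).
- r.capture(name): name is "scene" or "top" or "wrist"; returns the picture (384x512x3 uint8, blue, green, red); there is no depth.
- r.camera_info(name): a dict with "fx", "fy", "cx", "cy" (pixels), "view" (4x4, takes a point from world to camera coordinates). Camera axes: x right, y up, looking along -z (the intrinsics and any distortion apply to the point x, -y, -z); pixel columns grow to the right and rows downward; lengths in m; the calibration is good to about 2 mm. A picture is of the moment at which its call begins: read the wrist's pose just before it. camera_info takes no time and is no camera call; for the wrist camera it gives the pose at the moment of the call.
- r.close_job(): hands the job in; it is judged then, once.
The state is a dict: "time_s": time; "joints": joint angles; "qd": joint speeds; "joint_torque": joint torques, N m; "tcp_pos": TCP position; "eef_rot": TCP orientation; "contact_force": force on the tool from outside, world axes, zero at the start; "moment": the same for the moment, N m; "gripper_width": finger opening in m; "gripper_force": force on a finger pad.
Only numpy, scipy, OpenCV 4.12 (cv2) and the standard library are available. Lean on these libraries where they do the work, as an engineer would, in place of code of your own. Each camera call takes 0.05 s, during which the arm holds its last target. There are 200 camera calls.

## Working session

There is one attempt and no reset: what is moved stays moved. The work goes in short steps, Python scripts to look and compute and a tool call to move; the robot and the scene stay as the last step left them, time stands still between calls to the robot, and variables do not carry over. Pictures are saved under pics/ and viewed, at most 10 in all, crops included, and the job is handed in when it is done.

Besides the shell and the picture viewer there is one more tool, called after "Request:" as name(argument=value, ...), one argument or row to a line, values as JSON. jog_arm: Moves the arm, as the interface text tells. Its arguments: {"type":"object","properties":{"deltas":{"type":"array"},"force":{"type":"number"}},"required":["deltas"]}

```bash
mkdir -p pics
cat > h.py <<'E'
import numpy as np, cv2
from plant import r
def ray(info,u,v):
    d=info.get("dist",None)
    p=np.array([(u-info["cx"])/info["fx"],-(v-info["cy"])/info["fy"],-1.0])
    V=np.array(info["view"]);R=V[:3,:3];c=-R.T@V[:3,3]
    return c,R.T@p
def onplane(info,u,v,z):
    c,d=ray(info,u,v);return c+d*(z-c[2])/d[2]
def proj(info,P):
    V=np.array(info["view"]);p=V[:3,:3]@np.array(P)+V[:3,3]
    return info["cx"]+info["fx"]*p[0]/-p[2],info["cy"]+info["fy"]*-p[1]/-p[2]
E
python3 - <<'E'
from h import *
s=r.get_state();print(s)
for n in("scene","top","wrist"):
    i=r.camera_info(n);print(n,{k:(np.round(v,4).tolist()) for k,v in i.items()})
    cv2.imwrite(f"pics/{n}0.png",r.capture(n))
a=[cv2.imread(f"pics/{n}0.png") for n in("scene","top")]
E
```

```text
{'time_s': 0.0, 'joints': array([ 9.01878205e+01,  2.05921683e+01,  6.31392439e-01, -2.12221875e-02,
       -7.01334219e+01, -1.65077445e+01]), 'qd': array([-0.06262129,  0.0643242 , -0.01874747,  0.07481084, -0.04306492,
       -0.05050177]), 'joint_torque': array([-2.37888671e-03, -5.82723463e+01,  2.93076038e+01,  6.99756458e+00,
        7.07656582e-03, -1.57113959e-04]), 'tcp_pos': array([0.18955386, 0.64735123, 0.24459281]), 'eef_rot': array([ 1.79904016e+02, -7.64106303e-03, -1.63271460e+01]), 'contact_force': array([ 0.3737559 ,  0.1066789 , -0.29360341]), 'moment': array([0.03053862, 0.01102344, 0.02363056]), 'gripper_force': 0.0, 'gripper_width': 0.08777679574112508}
scene {'fx': 458.7263, 'fy': 458.7263, 'cx': 256.0769, 'cy': 187.137, 'view': [[0.4287, -0.9033, -0.0172, -0.2588], [0.6069, 0.2738, 0.7461, -0.4273], [-0.6692, -0.3303, 0.6656, -0.7226], [0.0, 0.0, 0.0, 1.0]]}
top {'fx': 366.9532, 'fy': 366.9532, 'cx': 253.8526, 'cy': 188.2187, 'view': [[-0.0155, -0.9998, 0.0147, -0.0094], [0.9842, -0.0126, 0.1764, -0.5996], [-0.1761, 0.0172, 0.9842, -0.9611], [0.0, 0.0, 0.0, 1.0]]}
wrist {'fx': 290.3876, 'fy': 290.3876, 'cx': 254.8629, 'cy': 188.5696, 'view': [[-0.2816, -0.9595, 0.0017, 0.6745], [0.9193, -0.2703, -0.2859, 0.0367], [0.2748, -0.079, 0.9582, -0.3907], [0.0, 0.0, 0.0, 1.0]]}
```

View pics/top0.png

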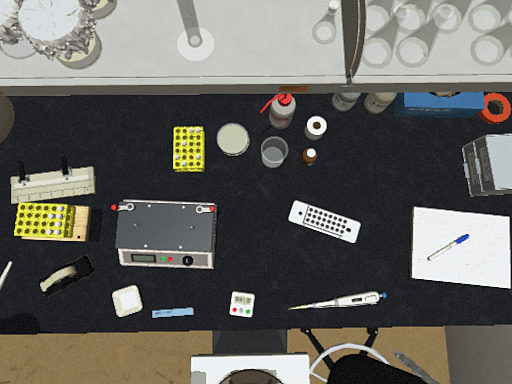

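View pics/scene0.png

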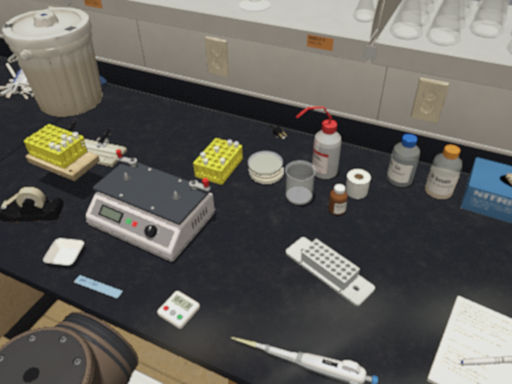

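View 3.

The top view shows the block at about (325,221) and the shaker at about (165,233). The red knobs are at (113,207) and (212,209), with both latches swung outward. The rack (189,148), beaker (274,152) and bottle (310,157) stand behind. I'll enlarge the work area next.

Run:
```python
from h import *
t=cv2.imread("pics/top0.png")
a=cv2.resize(t[192:276,100:228],None,fx=6,fy=6,interpolation=cv2.INTER_CUBIC)[:,:768]
cv2.imwrite("pics/c1.png",a)
i=r.camera_info("top")
hsv=cv2.cvtColor(t,cv2.COLOR_BGR2HSV)
red=cv2.inRange(hsv,(0,150,110),(8,255,255))|cv2.inRange(hsv,(172,150,110),(180,255,255))
n,l,st,c=cv2.connectedComponentsWithStats(red)
for k in range(1,n):
    if st[k,4]>4: print("red",st[k],c[k].round(1),onplane(i,*c[k],0.125).round(4))
# block outline
m=cv2.inRange(hsv[190:255,275:375],(0,0,120),(180,60,255))
cs,_=cv2.findContours(m,cv2.RETR_EXTERNAL,cv2.CHAIN_APPROX_NONE)
q=max(cs,key=cv2.contourArea);q=q+np.array([275,190])
print(cv2.contourArea(q));P=np.array([onplane(i,*p[0],0.008)[:2] for p in q],np.float32)
print("block",cv2.minAreaRect(P),cv2.boxPoints(cv2.minAreaRect(P)))
# platform (dark grey) mask
s=cv2.imread("pics/scene0.png")
b=cv2.resize(s[230:310,275:385],None,fx=7,fy=7,interpolation=cv2.INTER_CUBIC)
cv2.imwrite("pics/c2.png",b)
```

```text
red [481  93  30  29 433] [496.7 107.5] [ 0.7996 -0.6756  0.125 ]
red [260  94  32  19 165] [278.6  99.9] [ 0.8266 -0.0868  0.125 ]
red [111 204   6   6  27] [113.4 206.7] [0.5436 0.3393 0.125 ]
red [210 206   5   5  21] [212. 208.] [0.537  0.0904 0.125 ]
red [168 257   4   4  15] [169.4 258.6] [0.4125 0.1949 0.125 ]
red [233 308   4   4  10] [234.3 309.3] [0.2894 0.0353 0.125 ]
1485.5
block ((0.5098925828933716, -0.21735212206840515), (0.20136673748493195, 0.0641956627368927), 69.76542663574219) [[ 0.4449529  -0.30072027]
 [ 0.5051867  -0.32292327]
 [ 0.57483226 -0.13398397]
 [ 0.5145985  -0.11178097]]
```

View pics/c1.png

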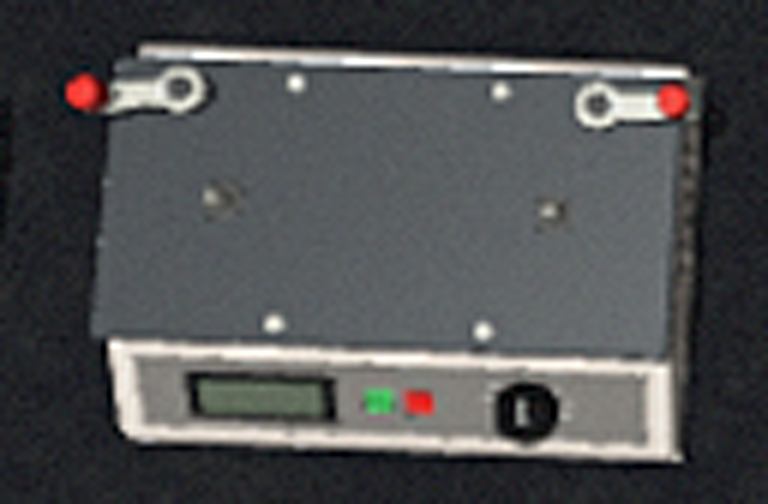

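Request:
jog_arm(
  deltas=[
    [[1,3.75,-4.2,0,-0.16],[1,3.75,-4.2,0,-0.16],[1,3.75,-4.2,0,-0.17],[1,3.75,-4.2,0,-0.17],[1,3.75,-4.2,0,-0.17],[1,3.75,-4.2,0,-0.17],[1,3.75,-4.2,0,-0.17],[1,3.75,-4.2,0,-0.14]],
  ],
)

```text
time_s: 1.15
tcp_pos: [0.4905, 0.3102, 0.2455]
eef_rot: [180.0, -0.0, -91.6]
contact_force: [1.1, 0.4, -0.7]
gripper_width: 0.0873
gripper_force: 0.0
```

Request:
jog_arm(
  deltas=[
    [[1,0,0,0,0],[1,0,0,0,0]],
  ],
)

```text
time_s: 1.4
tcp_pos: [0.4897, 0.3115, 0.2453]
eef_rot: [180.0, -0.0, -91.4]
contact_force: [0.1, -0.1, 0.7]
gripper_width: 0.0879
gripper_force: 0.0
```

Run:
```python
from h import *
s=r.get_state();i=r.camera_info("wrist");w=r.capture("wrist");cv2.imwrite("pics/w1.png",w)
np.save("w1view.npy",i["view"])
print(s["tcp_pos"],s["eef_rot"],s["joints"].round(1),s["contact_force"])
t=r.camera_info("top")
for n,u,v,z in(("pl",100+215/6,192+197/6,.108),("pr",100+550/6,192+211/6,.108),("pivL",100+183/6,192+88/6,.11),("pivR",100+597/6,192+104/6,.11)):
    P=onplane(t,u,v,z);print(n,P.round(4),np.round(proj(i,P),1))
cv2.imwrite("pics/w1b.png",cv2.resize(w,(768,576),interpolation=cv2.INTER_CUBIC))
```

```text
[0.4896671  0.31151123 0.24532309] [ 1.79977747e+02 -9.94341830e-03 -9.13928996e+01] [ 51.8  11.7 -11.6  -0.  -66.7 -53.1] [ 0.13422618 -0.0987992   0.72242764]
pl [0.4985 0.2861 0.108 ] [244.7 158.2]
pr [0.4905 0.1437 0.108 ] [248.4 -13. ]
pivL [0.5452 0.3011 0.11  ] [197.2 174.9]
pivR [0.5358 0.124  0.11  ] [190.8 -41. ]
```

View pics/w1b.png

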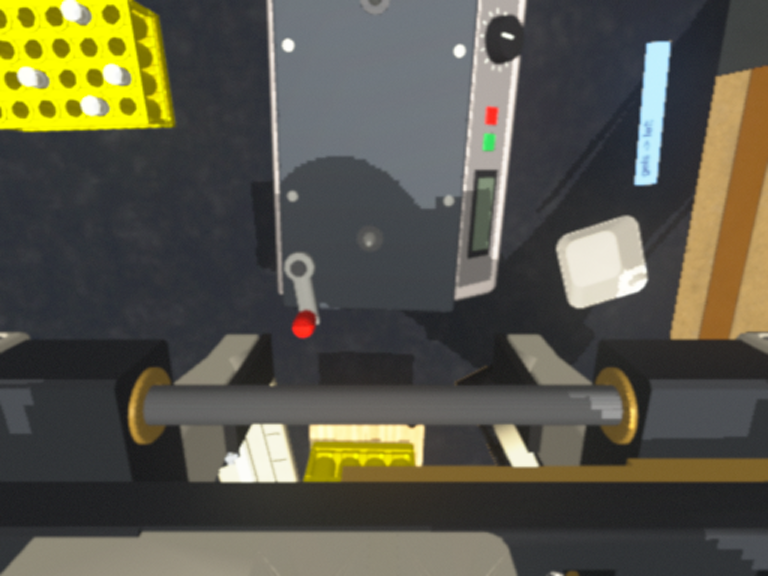

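Wrist view: the left pin tip is at (246,158) in full-size pixels, matching the top camera's prediction of (244.7,158.2). The right pin is at the top edge, and the left knob is at (202,216). I'll shift −y so both pins are in view.

Request:
jog_arm(
  deltas=[
    [[1,0,-2.5,0,0],[1,0,-2.5,0,0],[1,0,0,0,0],[1,0,0,0,0]],
  ],
)

```text
time_s: 1.95
tcp_pos: [0.4897, 0.2615, 0.246]
eef_rot: [-180.0, 0.0, -91.4]
contact_force: [0.3, -0.1, 0.2]
gripper_width: 0.0877
gripper_force: 0.0
```

Run:
```python
from h import *
s=r.get_state();i=r.camera_info("wrist");w=r.capture("wrist");cv2.imwrite("pics/w2.png",w)
np.save("w2view.npy",i["view"])
print(s["tcp_pos"],s["eef_rot"],s["joints"].round(1))
for P in([.4985,.2861,.108],[.4905,.1437,.108]): print(np.round(proj(i,P),1))
hsv=cv2.cvtColor(w,cv2.COLOR_BGR2HSV)
red=cv2.inRange(hsv,(0,150,90),(8,255,255))|cv2.inRange(hsv,(172,150,90),(180,255,255))
n,l,st,c=cv2.connectedComponentsWithStats(red)
for k in range(1,n):
    if st[k,4]>15: print("red",st[k],c[k].round(1),onplane(i,*c[k],0.125).round(4))
cv2.imwrite("pics/w2b.png",cv2.resize(w[0:260,130:380],None,fx=2.3,fy=2.3,interpolation=cv2.INTER_CUBIC))
```

```text
[0.48965205 0.26149765 0.24597509] [-1.79966818e+02  3.50911647e-02 -9.13827882e+01] [ 48.3   9.2 -14.6   0.  -66.1 -49.7]
[246.5 206.6]
[250.3  53.2]
red [322 120   7  10  67] [325.  124.6] [0.4265 0.2051 0.125 ]
red [202 252  11   4  35] [207.  253.8] [0.539  0.3291 0.125 ]
```

View pics/w2b.png

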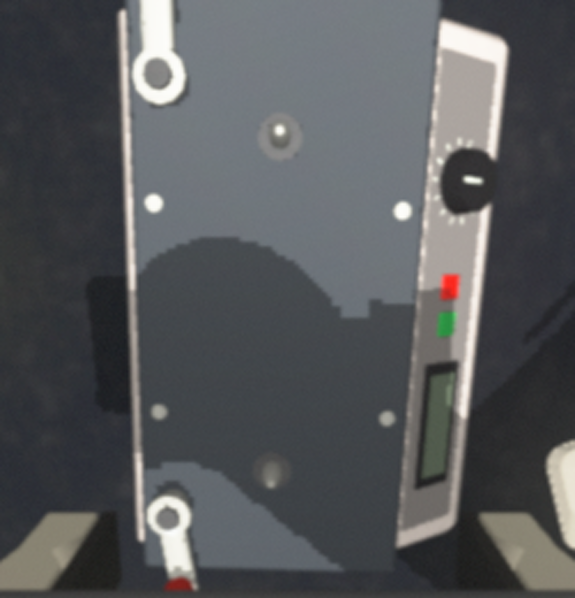

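Run:
```python
from h import *
i=r.camera_info("wrist")
w=cv2.imread("pics/w2.png");g=cv2.cvtColor(w,cv2.COLOR_BGR2GRAY)
for n,(u,v) in dict(L=(248,204),R=(251,58)).items():
    print(n);print(g[v-10:v+12,u-11:u+12])
C={}
for n,u,v,z in(("ringL",247.8,204.3,.09),("ringR",251.5,59.6,.09),("tipL",247.8,209,.108),("tipR",251.5,56.7,.108),("pivL",130+169/2.3,516/2.3,.108),("pivR",130+158.5/2.3,74/2.3,.108)):
    C[n]=onplane(i,u,v,z);print(n,C[n].round(4))
print(np.linalg.norm(C["ringL"]-C["ringR"]),np.linalg.norm(C["tipL"]-C["tipR"]),np.linalg.norm(C["pivL"]-C["pivR"]))
```

```text
L
[[ 67  67  68  65  69  67  67  68  68  67  66  67  67  67  68  67  67  67
   67  67  68  66  69]
 [ 68  67  67  67  67  67  67  66  67  67  67  67  69  68  67  67  68  68
   67  67  66  67  68]
 [ 67  66  68  68  69  67  68  67  69  70  72  71  67  68  67  67  67  67
   66  66  68  66  65]
 [ 67  68  67  69  67  66  68  71  73  75  75  74  75  73  69  66  69  66
   66  68  67  68  68]
 [ 68  67  68  66  68  72  72  74  75  76  76  77  76  75  73  71  69  68
   67  66  67  67  66]
 [ 67  66  67  68  70  74  76  76  78  76  78  77  77  77  75  74  73  70
   67  65  66  66  67]
 [ 66  67  67  69  76  77  77  77  79  80  85  87  83  81  79  76  77  75
   70  67  65  66  66]
 [ 66  66  69  72  76  78  78  80  86  93  95  96  94  90  84  80  79  77
   74  69  66  65  65]
 [ 68  67  69  74  76  76  78  84  92  99 102 103 102  97  88  82  78  80
   75  71  67  67  66]
 [ 67  67  69  75  78  77  80  89  99 104 105 106 105  99  92  83  78  78
   76  73  68  65  67]
 [ 67  67  69  76  79  79  81  94 103 108 109 111 108 103  96  87  80  78
   78  72  67  67  66]
 [ 66  67  71  76  78  79  83  
[... 2703 characters left out ...]
20 127 135 136 135 135 134 132 131 129 132 135 136 136 136
  133 127 123 119 119]
 [120 119 118 120 125 130 136 136 138 137 138 138 137 137 138 137 136 132
  121 117 119 118 120]
 [119 118 118 118 120 121 130 135 137 138 138 139 138 139 138 138 136 125
  111 111 118 118 118]
 [118 119 118 119 118 120 124 130 135 135 137 138 137 135 132 133 130 122
  115 115 119 117 118]
 [117 118 119 119 119 118 119 122 125 127 129 131 130 122 121 122 121 119
  117 117 118 118 118]]
ringL [0.4977 0.2903 0.09  ]
ringR [0.4898 0.1468 0.09  ]
tipL [0.4973 0.2889 0.108 ]
tipR [0.4896 0.1468 0.108 ]
pivL [0.5436 0.3047 0.108 ]
pivR [0.5341 0.1264 0.108 ]
0.14367662741642442 0.14231141391054897 0.17854434702864766
```

Left pin tip is at pixel (247.3,209.7) and right pin tip at (251,56). On z=0.108 they come out 143.5 mm apart (144 expected), so shaker yaw is about −3° and its centre about (0.494,0.218). Now over to the block, keeping the same relative view.

Request:
jog_arm(
  deltas=[
    [[1,0.44,-5.48,-0.5,-0.041],[1,0.44,-5.48,-0.5,-0.041],[1,0.44,-5.48,-0.6,-0.041],[1,0.44,-5.48,-1,-0.041],[1,0.44,-5.48,-1.5,-0.041],[1,0.44,-5.48,-1.5,-0.041],[1,0.44,-5.48,-1.5,-0.041],[1,0.44,-5.48,-1.5,-0.041]],
  ],
)

```text
time_s: 3.0
tcp_pos: [0.5253, -0.1781, 0.1592]
eef_rot: [-180.0, 0.0, -110.2]
contact_force: [1.1, 0.5, -0.0]
gripper_width: 0.0873
gripper_force: 0.0
```

Request:
jog_arm(
  deltas=[
    [[1,0,0,0,0],[1,0,0,0,0]],
  ],
)

```text
time_s: 3.25
tcp_pos: [0.525, -0.1767, 0.1593]
eef_rot: [180.0, -0.0, -110.2]
contact_force: [-0.4, -0.5, 0.4]
gripper_width: 0.0876
gripper_force: 0.0
```

Run:
```python
from h import *
s=r.get_state();i=r.camera_info("wrist");w=r.capture("wrist");cv2.imwrite("pics/w3.png",w)
np.save("w3view.npy",i["view"])
print(s["tcp_pos"],s["eef_rot"],s["joints"].round(1))
for y in(.1,0.072,0,-.072,-.1):
    a=np.radians(-20.2);print(y,np.round(proj(i,[.51-y*np.sin(a),-.217+y*np.cos(a),.008]),1))
cv2.imwrite("pics/w3b.png",cv2.resize(w[0:290,100:400],None,fx=2,fy=2,interpolation=cv2.INTER_CUBIC))
```

```text
[ 0.52495164 -0.17669264  0.15933517] [ 1.79977174e+02 -8.60036476e-03 -1.10196969e+02] [  1.7  13.4 -21.5  -0.  -55.1 -21.9]
0.1 [254.6 230.4]
0.072 [254.6 206.2]
0 [254.5 137.9]
-0.072 [254.4  59.1]
-0.1 [254.4  25.1]
```

View pics/w3b.png

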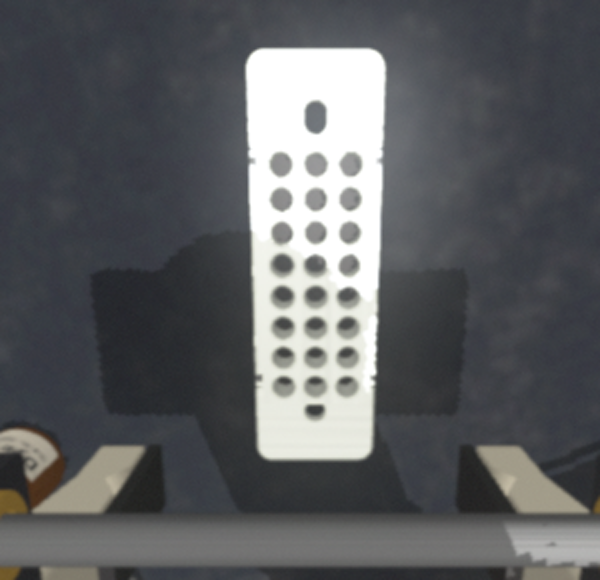

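Run:
```python
from h import *
i=r.camera_info("wrist");w=cv2.imread("pics/w3.png");g=cv2.cvtColor(w,cv2.COLOR_BGR2GRAY)
m=(g>150).astype(np.uint8);n,l,st,c=cv2.connectedComponentsWithStats(m[:245])
k=l[100,245];k=k if k else l[150,240];b=(l==k)
mid={}
for v in (30,40,50,75,222,226,218):
    u=np.where(b[v])[0];a,e=onplane(i,u[0]-.5,v,.008),onplane(i,u[-1]+.5,v,.008);mid[v]=(a+e)/2
    print(v,u[0],u[-1],np.linalg.norm(a-e).round(4),mid[v].round(4))
rows=np.where(b[:,257])[0];A=onplane(i,257.7,rows[0]-.5,.008);B=onplane(i,257.4,rows[-1]+.5,.008)
print(rows[0],rows[-1],A,B,np.linalg.norm(A-B),(A+B)/2,np.degrees(np.arctan2(-(B-A)[0],(B-A)[1])))
d=mid[222]-mid[40];print("yaw",np.degrees(np.arctan2(-d[0],d[1])))
h=np.argwhere(g[45:75,248:268]<150)+[45,248];v,u=(h.min(0)+h.max(0))/2
print("slot bbox",h.min(0),h.max(0),onplane(i,u,v,.008))
# pins same way
i2=dict(i);i2["view"]=np.load("w2view.npy")
pl=onplane(i2,247.3,209.7,.108);pr=onplane(i2,251.,56.,.108);print(pl,pr,(pl+pr)/2,np.linalg.norm(pl-pr),np.degrees(np.arctan2(-(pl-pr)[0],(pl-pr)[1])))
```

```text
30 223 291 0.062 [ 0.4751 -0.3059  0.008 ]
40 223 292 0.0635 [ 0.4775 -0.2981  0.008 ]
50 223 292 0.064 [ 0.4803 -0.2903  0.008 ]
75 224 291 0.0636 [ 0.4876 -0.2702  0.008 ]
222 229 285 0.0617 [ 0.539  -0.1307  0.008 ]
226 230 284 0.0598 [ 0.5406 -0.1263  0.008 ]
218 229 285 0.0614 [ 0.5374 -0.1351  0.008 ]
24 229 [ 0.47271514 -0.31053959  0.008     ] [ 0.54159371 -0.12227197  0.008     ] 0.20047183107817937 [ 0.50715442 -0.21640578  0.008     ] -20.095276591969384
yaw -20.186891657499068
slot bbox [ 51 253] [ 65 262] [ 0.48258912 -0.28395234  0.008     ]
[0.49780523 0.28943973 0.108     ] [0.48994569 0.14595717 0.108     ] [0.49387546 0.21769845 0.108     ] 0.14369765932772569 -3.1353555257230576
```

The block is lit across its top. The slot is at full-size (257.5,58) and the plate ends at rows 24 and 229, giving a length of 200.5 mm and a width of about 62 mm. Centre is (0.507,−0.216) and yaw −20.1°, so I'll grasp now.

Request:
jog_arm(
  deltas=[
    [[1,-1.8,-4.0,0,0],[1,0,0,-4,0],[1,0,0,-4,0],[1,0,0,-3,0],[1,0,0,-1.7,0],[1,0,0,0,0],[-1,0,0,0,0],[-1,0,0,0,0]],
  ],
  force=35,
)

```text
time_s: 4.3
tcp_pos: [0.5078, -0.2163, 0.0338]
eef_rot: [-179.9, 0.0, -110.1]
contact_force: [-0.1, -0.3, -0.5]
gripper_width: 0.0727
gripper_force: 0.0
```

Request:
jog_arm(
  deltas=[
    [[-1,0,0,0,0],[-1,0,0,0,0],[-1,0,0,0,0],[-1,0,0,0,0]],
  ],
)

```text
time_s: 4.8
tcp_pos: [0.5072, -0.2167, 0.0329]
eef_rot: [-180.0, 0.0, -110.2]
contact_force: [-1.3, 0.2, 5.0]
gripper_width: 0.0498
gripper_force: 35.0
```

Request:
jog_arm(
  deltas=[
    [[-1,0,0,2,0],[-1,0,0,3,0],[-1,0,0,4,0],[-1,0,0,4,0],[-1,0,0,3,0],[-1,0,0,1.5,0],[-1,0,0,0,0]],
  ],
)

```text
time_s: 5.68
tcp_pos: [0.5067, -0.2165, 0.2073]
eef_rot: [-180.0, 0.0, -110.2]
contact_force: [-0.3, -0.6, -5.2]
gripper_width: 0.0501
gripper_force: 35.0
```

Request:
jog_arm(
  deltas=[
    [[-1,-0.15,3,0,0.037],[-1,-0.15,5.8,0,0.037],[-1,-0.15,5.8,0,0.037],[-1,-0.15,6,0,0.037],[-1,-0.15,6,0,0.037],[-1,-0.15,6,0,0.037],[-1,-0.15,5.8,0,0.037],[-1,-0.25,3.5,0,0.039]],
  ],
)

```text
time_s: 6.68
tcp_pos: [0.4927, 0.2045, 0.2053]
eef_rot: [179.8, -0.1, -92.9]
contact_force: [-0.0, -0.1, -4.8]
gripper_width: 0.0499
gripper_force: 35.0
```

Request:
jog_arm(
  deltas=[
    [[-1,0,1.5,0,0],[-1,0,0,0,0],[-1,0,0,0,0]],
  ],
)

```text
time_s: 7.05
tcp_pos: [0.4935, 0.2163, 0.2067]
eef_rot: [179.9, -0.1, -93.2]
contact_force: [0.3, 0.2, -5.0]
gripper_width: 0.0497
gripper_force: 35.0
```

Run:
```python
from h import *
s=r.get_state();i=r.camera_info("wrist");w=r.capture("wrist");cv2.imwrite("pics/w4.png",w)
np.save("w4view.npy",i["view"])
t=r.capture("top");cv2.imwrite("pics/t4.png",t);c=r.capture("scene");cv2.imwrite("pics/s4.png",c)
print({k:np.round(s[k],4) for k in("tcp_pos","eef_rot","contact_force","moment","gripper_width")})
a=cv2.resize(w[0:290,100:400],None,fx=1.5,fy=1.5,interpolation=cv2.INTER_CUBIC)
b=cv2.resize(c[110:255,60:235],None,fx=2,fy=3,interpolation=cv2.INTER_CUBIC)
cv2.imwrite("pics/m4.png",np.hstack([a,b]))
```

```text
{'tcp_pos': array([0.4935, 0.2163, 0.2067]), 'eef_rot': array([ 1.799178e+02, -7.200000e-02, -9.315710e+01]), 'contact_force': array([ 0.3277,  0.1964, -5.0343]), 'moment': array([ 0.0347, -0.083 ,  0.0339]), 'gripper_width': np.float64(0.0497)}
```

View pics/m4.png

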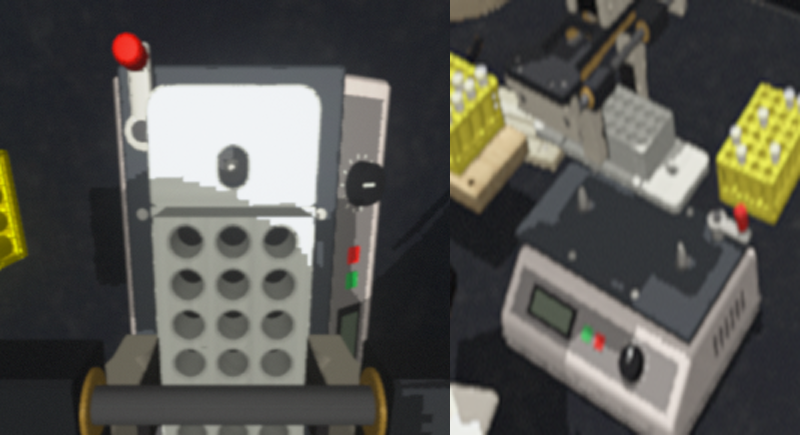

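The held block hides the left pin, but the right pin is visible through the slot at about full-size (255,111). I'll measure that offset.

Run:
```python
from h import *
i=r.camera_info("wrist");w=cv2.imread("pics/w4.png");g=cv2.cvtColor(w,cv2.COLOR_BGR2GRAY)
print(g[94:128,244:268])
pr=[.48995,.14596,.108];print("pin tip predicted",np.round(proj(i,pr),1),"foot",np.round(proj(i,[.48995,.14596,.09]),1))
s=r.get_state();a=np.radians(s["eef_rot"][2]+90);T=s["tcp_pos"]
for z in(.1738,.1818):
    P=[T[0]+.072*np.sin(a),T[1]-.072*np.cos(a),z];print("slot pred",P,np.round(proj(i,P),1))
```

```text
[[242 243 243 242 242 243 242 242 242 242 242 242 242 242 242 242 242 242
  242 242 242 242 242 242]
 [242 242 242 242 242 242 242 240 238 235 234 232 234 236 237 239 241 242
  242 242 242 242 242 242]
 [242 242 242 243 242 240 236 229 218 195 179 176 183 201 216 226 234 239
  242 242 242 242 243 242]
 [242 242 242 241 237 229 214 193 174 152 139 136 142 158 173 189 210 227
  236 240 242 242 242 242]
 [242 242 240 234 222 202 172 145 128 121 114 105 106 111 121 140 170 195
  220 234 240 242 242 242]
 [242 240 235 220 194 166 138 120 112 111 108  95  87  84  88  99 124 153
  185 217 234 240 242 242]
 [241 235 222 196 163 134 119 114 113 114 110  98  87  83  83  84  92 111
  144 185 219 234 241 242]
 [239 226 200 167 133 118 116 116 118 116 113  98  86  83  83  82  84  87
  114 156 184 223 238 242]
 [233 202 165 136 120 114 116 116 115 116 112  99  88  83  84  84  83  85
   94 119 149 201 233 241]
 [224 179 136 120 114 115 115 116 114 114 111  99  87  83  84  86  82  83
   85  94 125 176 225 240]
 [212 160 126 117 115 117 116 116 116 117 110  97  86  84  85  84  84  84
   84  92 123 17
[... 1883 characters left out ...]
 81  88 103 126 149
  172 209 232 240 242 242]
 [230 239 239 232 223 205 176 143 122 107  99  96 102 108 122 150 182 203
  220 232 240 241 242 241]
 [226 239 240 239 235 228 216 194 177 155 137 133 140 150 168 194 216 227
  235 239 241 242 242 242]
 [218 232 235 235 233 231 225 215 203 184 164 156 157 169 197 223 233 238
  240 242 242 242 242 242]
 [190 197 200 200 201 198 197 191 185 177 172 168 168 183 220 236 240 241
  242 241 242 242 242 241]]
pin tip predicted [254.4 110.6] foot [254.5 110. ]
slot pred [np.float64(0.48988432704070334), np.float64(0.14443252738971535), 0.1738] [254.3 111. ]
slot pred [np.float64(0.48988432704070334), np.float64(0.14443252738971535), 0.1818] [254.3 111.4]
```

The pin tip sits at (253.8,110.6) in the slot, whose centre is (255.2,110.8). That puts the block about 1 mm too far −x and 1.7 mm too far −y. I'll correct, then come down to just above the tips.

Request:
jog_arm(
  deltas=[
    [[-1,0.1,0.17,-1,0],[-1,0,0,-2,0],[-1,0,0,-2,0],[-1,0,0,-1.1,0],[-1,0,0,0,0],[-1,0,0,0,0]],
  ],
)

```text
time_s: 7.95
tcp_pos: [0.4954, 0.2194, 0.1472]
eef_rot: [-179.9, 0.0, -93.1]
contact_force: [0.2, -0.4, -4.4]
gripper_width: 0.0498
gripper_force: 35.0
```

Run:
```python
from h import *
s=r.get_state();i=r.camera_info("wrist");w=r.capture("wrist");cv2.imwrite("pics/w5.png",w)
g=cv2.cvtColor(w,cv2.COLOR_BGR2GRAY)
a=np.radians(s["eef_rot"][2]+90);T=s["tcp_pos"];print(T,s["eef_rot"],s["contact_force"])
zt=T[2]-.0329+.008
P=[T[0]+.072*np.sin(a),T[1]-.072*np.cos(a),zt];u,v=np.round(proj(i,P)).astype(int);print("slot pred",proj(i,P),"pin pred",proj(i,[.4905,.146,.108]))
# slot blob: dark inside plate
m=(g[v-20:v+20,u-16:u+17]<160).astype(np.uint8)
n,l,st,c=cv2.connectedComponentsWithStats(m);k=l[20,16]
print("slot",st[k],c[k]+[u-16,v-20],"bbox mid",st[k][0]+(st[k][2]-1)/2+u-16,st[k][1]+(st[k][3]-1)/2+v-20)
print(g[v-17:v+18,u-13:u+14])
```

```text
[0.49537398 0.21936042 0.14721421] [-1.79945699e+02  3.35567073e-02 -9.30840873e+01] [ 0.15879213 -0.37893074 -4.42762035]
slot pred (np.float64(254.27805085630493), np.float64(111.51714657220992)) pin pred (np.float64(255.8915154490616), np.float64(108.09111523362765))
slot [  7   5  21  30 476] [254.83823529 111.63445378] bbox mid 255.0 111.5
[[242 242 243 242 242 242 242 243 242 242 240 238 237 236 236 237 237 238
  239 241 242 243 242 242 242 242 242]
 [242 242 242 242 242 242 242 242 240 237 229 220 209 204 202 204 212 218
  226 234 239 241 242 242 243 242 243]
 [242 242 242 242 242 243 240 237 229 214 194 177 162 157 154 159 167 176
  190 211 227 236 240 242 242 242 242]
 [242 242 242 242 242 239 232 220 199 173 146 132 127 125 125 127 129 130
  143 169 194 217 232 240 242 242 243]
 [242 242 242 242 240 232 207 182 166 142 124 118 116 118 119 116 116 106
  107 126 149 173 211 233 240 242 242]
 [242 242 242 241 235 220 178 148 133 121 114 114 114 113 114 115 115 108
   99  99 110 138 185 221 236 241 242]
 [242 242 242 239 228 201 160 130 112 100  96  95 100 102 106 110 111 109
 
[... 2502 characters left out ...]
 218 233 240 241 242]
 [177 177 177 176 176 174 166 155 146 131 116 105  98  96  96 101 107 122
  148 182 203 223 234 240 242 242 242]
 [175 174 173 172 174 173 171 166 162 154 143 136 130 128 130 140 148 161
  185 212 226 235 240 242 242 242 242]
 [175 174 175 174 174 174 173 173 171 167 163 156 154 154 154 157 161 168
  188 222 236 240 241 242 241 242 242]
 [173 173 174 173 174 172 173 174 173 173 171 168 167 166 166 167 168 171
  187 224 238 241 241 242 242 242 241]
 [173 173 172 173 172 173 172 174 172 173 171 171 171 171 170 171 171 172
  185 218 232 234 236 239 241 242 242]
 [170 171 171 171 172 172 172 171 170 172 172 171 171 172 171 171 170 171
  176 188 196 199 209 229 239 241 242]]
```

Run:
```python
from h import *
s=r.get_state();i=r.camera_info("wrist");print(s["tcp_pos"],s["eef_rot"])
a=onplane(i,255.0,111.5,.1223);b=onplane(i,256.7,108.3,.108);print(a,b,"pin-slot",(b-a)[:2]*1000)
```

```text
[0.49536095 0.2194238  0.147365  ] [-1.79936350e+02  4.67924202e-02 -9.30826043e+01]
[0.49113241 0.14756613 0.1223    ] [0.49005728 0.14623657 0.108     ] pin-slot [-1.07513326 -1.32955657]
```

Request:
jog_arm(
  deltas=[
    [[-1,-0.1,-0.12,0,0],[-1,0,0,0,0],[-1,0,0,-0.4,0],[-1,0,0,-0.4,0],[-1,0,0,-0.3,0],[-1,0,0,0,0]],
  ],
)

```text
time_s: 8.75
tcp_pos: [0.4937, 0.2177, 0.1351]
eef_rot: [180.0, -0.0, -93.1]
contact_force: [0.2, 0.3, -5.3]
gripper_width: 0.0499
gripper_force: 35.0
```

Request:
jog_arm(
  deltas=[
    [[-1,0,0,-0.3,0],[-1,0,0,-0.3,0],[-1,0,0,-0.3,0],[-1,0,0,0,0]],
  ],
)

```text
time_s: 9.25
tcp_pos: [0.4937, 0.2178, 0.1262]
eef_rot: [180.0, -0.0, -93.1]
contact_force: [-0.6, -0.3, -5.4]
gripper_width: 0.0499
gripper_force: 35.0
```

Request:
jog_arm(
  deltas=[
    [[-1,0,0,-0.2,0],[-1,0,0,-0.15,0],[-1,0,0,-0.1,0],[-1,0,0,0,0]],
  ],
)

```text
time_s: 9.75
tcp_pos: [0.4939, 0.2179, 0.1229]
eef_rot: [-180.0, 0.0, -93.1]
contact_force: [-5.3, -1.2, 4.1]
gripper_width: 0.0501
gripper_force: 35.0
```

Contact came at the seated height (TCP 0.1229, underside at 0.090). Releasing and lifting.

Request:
jog_arm(
  deltas=[
    [[0.8,0,0,0,0],[0.8,0,0,0,0],[0.8,0,0,0,0],[0.8,0,0,0,0],[0.8,0,0,2,0],[0.8,0,0,4,0],[0.8,0,0,4,0],[0.8,0,0,1,0]],
  ],
)

```text
time_s: 10.75
tcp_pos: [0.495, 0.2186, 0.2349]
eef_rot: [-179.8, 0.2, -93.1]
contact_force: [-0.0, 0.9, -0.3]
gripper_width: 0.0787
gripper_force: 0.0
```

Request:
jog_arm(
  deltas=[
    [[-1,0,5,0,0],[-1,0,0,0,0],[-1,0,0,0,0]],
  ],
)

```text
time_s: 11.12
tcp_pos: [0.4934, 0.2677, 0.2312]
eef_rot: [179.9, -0.1, -93.1]
contact_force: [0.5, 0.0, -0.9]
gripper_width: 0.0543
gripper_force: 0.0
```

Run:
```python
from h import *
s=r.get_state();i=r.camera_info("wrist");w=r.capture("wrist");cv2.imwrite("pics/w6.png",w)
np.save("w6view.npy",i["view"])
c=r.capture("scene");cv2.imwrite("pics/s6.png",c)
print(s["tcp_pos"],s["eef_rot"],s["contact_force"],s["joints"].round(1))
for n,P in dict(hr=[.4978,.2894,.098],hs=[.48995,.146,.098],tipL=[.4978,.2894,.108]).items():print(n,np.round(proj(i,P),1))
a=cv2.resize(w[0:290,100:400],None,fx=1.5,fy=1.5,interpolation=cv2.INTER_CUBIC)
b=cv2.resize(c[110:255,60:235],None,fx=2,fy=3,interpolation=cv2.INTER_CUBIC)
cv2.imwrite("pics/m6.png",np.hstack([a,b]))
```

```text
[0.49341933 0.26770971 0.23116881] [ 1.79933469e+02 -6.35286797e-02 -9.30643287e+01] [ 0.51876796  0.03216258 -0.88619254] [ 48.5  10.5 -15.   -0.  -64.5 -51.5]
hr [251.2 205.8]
hs [250.7  47.6]
tipL [251.1 209.3]
```

View pics/m6.png

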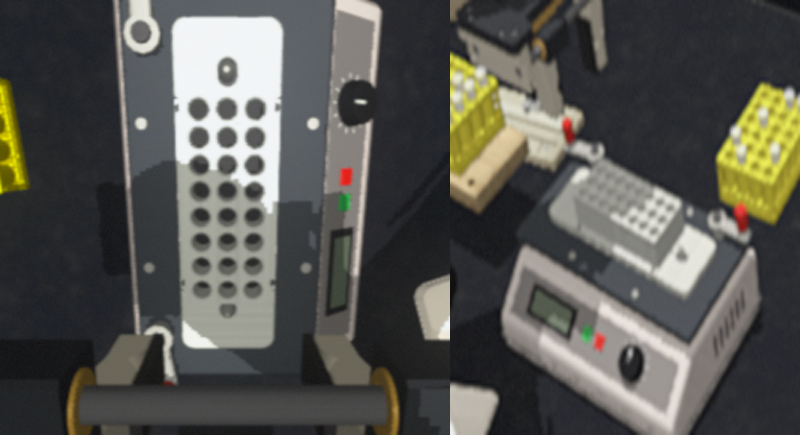

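The block is seated: the pin shows in the slot at crop (228,70), the plate lies flat, and the scene view agrees. Next is the left latch, pushed diagonally with closed fingers turned −42° from behind the knob.

Request:
jog_arm(
  deltas=[
    [[-1,1.2,1.9,0,-0.147],[-1,1.2,1.9,0,-0.147],[-1,1.3,2,0,-0.147],[-1,1.3,2,0,-0.147],[-1,1.3,2,0,-0.147],[-1,0,0,0,0],[-1,0,0,-2.5,0],[-1,0,0,0,0]],
  ],
)

```text
time_s: 12.22
tcp_pos: [0.5558, 0.3642, 0.2052]
eef_rot: [180.0, -0.2, -135.2]
contact_force: [0.5, -0.8, -0.2]
gripper_width: 0.0009
gripper_force: 0.0
```

Run:
```python
from h import *
s=r.get_state();print(s["tcp_pos"],s["eef_rot"],s["joints"].round(1),s["gripper_width"])
i=r.camera_info("wrist");w=cv2.imread("pics/w1.png");i["view"]=np.load("w1view.npy")
hsv=cv2.cvtColor(w,cv2.COLOR_BGR2HSV)
red=cv2.inRange(hsv,(0,150,60),(8,255,255))|cv2.inRange(hsv,(172,150,60),(180,255,255))
n,l,st,c=cv2.connectedComponentsWithStats(red)
w4=cv2.imread("pics/w4.png");
for k in range(1,n):
    if st[k,4]>30: print("L",st[k],onplane(i,*c[k],.123).round(4))
i["view"]=np.load("w4view.npy");hsv=cv2.cvtColor(w4,cv2.COLOR_BGR2HSV)
red=cv2.inRange(hsv,(0,150,60),(8,255,255))|cv2.inRange(hsv,(172,150,60),(180,255,255))
n,l,st,c=cv2.connectedComponentsWithStats(red)
for k in range(1,n):
    if st[k,4]>30: print("R",st[k],onplane(i,*c[k],.123).round(4))
```

```text
[0.55577294 0.3641632  0.20521447] [ 179.98450244   -0.23078957 -135.17744028] [ 50.   21.2  -3.8  -0.  -65.3 -95.2] 0.0008504739483497629
L [324  71   8  12  83] [0.426  0.2156 0.123 ]
L [194 208  16  18 227] [0.541  0.3392 0.123 ]
R [174  21  24  26 449] [0.5341 0.0914 0.123 ]
R [332 164   8  12  76] [0.4286 0.1935 0.123 ]
```

Request:
jog_arm(
  deltas=[
    [[-1,0,0,-3,0],[-1,0,0,-3,0],[-1,0,0,-1.2,0],[-1,0,0,0,0],[-1,-0.4,-0.4,0,0],[-1,-0.4,-0.4,0,0],[-1,-0.4,-0.4,0,0],[-1,-0.4,-0.4,0,0]],
  ],
)

```text
time_s: 13.22
tcp_pos: [0.5414, 0.3514, 0.1364]
eef_rot: [180.0, 0.3, -135.2]
contact_force: [1.0, 2.9, -0.3]
gripper_width: 0.0006
gripper_force: 1.3
```

Request:
jog_arm(
  deltas=[
    [[-1,-0.4,-0.4,0,0],[-1,-0.4,-0.4,0,0],[-1,-0.4,-0.4,0,0],[-1,-0.4,-0.4,0,0],[-1,0,0,0,0]],
  ],
)

```text
time_s: 13.85
tcp_pos: [0.5245, 0.3331, 0.135]
eef_rot: [-180.0, -0.1, -135.2]
contact_force: [1.2, 0.7, 0.7]
gripper_width: 0.0006
gripper_force: 0.1
```

Request:
jog_arm(
  deltas=[
    [[-1,-0.3,-0.3,0,0],[-1,-0.3,-0.3,0,0],[-1,-0.2,-0.2,0,0],[-1,0,0,0,0]],
  ],
)

```text
time_s: 14.35
tcp_pos: [0.517, 0.326, 0.1352]
eef_rot: [-180.0, 0.0, -135.2]
contact_force: [3.8, 0.9, -1.2]
gripper_width: 0.0007
gripper_force: 1.8
```

Request:
jog_arm(
  deltas=[
    [[-1,-0.1,-0.2,0,0],[-1,-0.1,-0.2,0,0],[-1,0,0,0,0]],
  ],
)

```text
time_s: 14.72
tcp_pos: [0.5168, 0.3253, 0.1356]
eef_rot: [179.9, 0.4, -135.2]
contact_force: [9.5, 11.1, -5.8]
gripper_width: 0.0002
gripper_force: 6.7
```

Firm stop near the computed closed position. Backing off, lifting, and moving behind the right knob.

Request:
jog_arm(
  deltas=[
    [[-1,0.8,0.8,0,0],[-1,0.5,0.5,0,0],[-1,0,0,4,0],[-1,0,0,5,0],[-1,0,-2.5,1,0.17],[-1,0,-3,0,0.18],[-1,0,-3,0,0.18],[-1,0,-3,0,0.18]],
  ],
)

```text
time_s: 15.72
tcp_pos: [0.5272, 0.2186, 0.2347]
eef_rot: [179.9, -0.1, -94.2]
contact_force: [-0.2, -0.5, 1.0]
gripper_width: 0.0005
gripper_force: 0.0
```

Request:
jog_arm(
  deltas=[
    [[-1,0.2,-3,0,0.18],[-1,0.3,-3,0,0.18],[-1,0.3,-3,0,0.18],[-1,0.4,-3,0,0.18],[-1,0.5,-3,0,0.14],[-1,0,0,0,0],[-1,0,0,0,0]],
  ],
)

```text
time_s: 16.6
tcp_pos: [0.5446, 0.0698, 0.2348]
eef_rot: [180.0, 0.0, -45.4]
contact_force: [0.3, -0.2, -0.9]
gripper_width: 0.0003
gripper_force: 0.0
```

Run:
```python
from h import *
s=r.get_state();print(s["time_s"],s["tcp_pos"],s["eef_rot"],s["joints"].round(1),s["contact_force"])
def red(img):
    hsv=cv2.cvtColor(img,cv2.COLOR_BGR2HSV)
    m=cv2.inRange(hsv,(0,150,60),(8,255,255))|cv2.inRange(hsv,(172,150,60),(180,255,255))
    return cv2.connectedComponentsWithStats(m)[2:]
for n in("top","wrist"):
    w=r.capture(n);i=r.camera_info(n);cv2.imwrite(f"pics/{n}7.png",w)
    st,c=red(w)
    for k in range(1,len(st)):
        if 12<st[k,4]<3000:
            P=onplane(i,*c[k],.123)
            if .4<P[0]<.6 and 0<P[1]<.4: print(n,st[k],P.round(4))
```

```text
16.6 [0.54460137 0.0698353  0.23482583] [ 1.79953297e+02  2.95049108e-02 -4.53788138e+01] [ 27.7   9.2 -16.2  -0.  -64.7  16.9] [ 0.34760255 -0.17392597 -0.88163036]
top [168 257   4   4  15] [0.4125 0.1954 0.123 ]
wrist [240 205  15  18 211] [0.5341 0.0915 0.123 ]
```

Request:
jog_arm(
  deltas=[
    [[-1,0.25,-0.6,0,0],[-1,0,0,-4,0],[-1,0,0,-4,0],[-1,0,0,-2,0],[-1,0,0,0,0],[-1,-0.4,0.43,0,0],[-1,-0.4,0.43,0,0],[-1,-0.4,0.43,0,0]],
  ],
)

```text
time_s: 17.7
tcp_pos: [0.5351, 0.0757, 0.1361]
eef_rot: [179.9, -0.1, -45.2]
contact_force: [1.2, -6.7, 0.5]
gripper_width: 0.0004
gripper_force: 2.7
```

Request:
jog_arm(
  deltas=[
    [[-1,-0.4,0.43,0,0],[-1,-0.4,0.43,0,0],[-1,-0.4,0.43,0,0],[-1,-0.4,0.43,0,0],[-1,-0.4,0.43,0,0],[-1,-0.3,0.35,0,0],[-1,0,0,0,0]],
  ],
)

```text
time_s: 18.58
tcp_pos: [0.5128, 0.1026, 0.1353]
eef_rot: [-179.9, -0.0, -45.2]
contact_force: [1.0, 0.4, -0.7]
gripper_width: 0.0006
gripper_force: 0.8
```

Request:
jog_arm(
  deltas=[
    [[-1,-0.25,0.25,0,0],[-1,-0.2,0.2,0,0],[-1,-0.1,0.2,0,0],[-1,0,0,0,0]],
  ],
)

```text
time_s: 19.08
tcp_pos: [0.5073, 0.1084, 0.1353]
eef_rot: [-180.0, -0.0, -45.2]
contact_force: [5.3, -1.8, -0.0]
gripper_width: 0.0002
gripper_force: 2.4
```

Request:
jog_arm(
  deltas=[
    [[-1,-0.1,0.2,0,0],[-1,-0.1,0.2,0,0],[-1,0,0,0,0]],
  ],
)

```text
time_s: 19.45
tcp_pos: [0.5067, 0.1095, 0.1355]
eef_rot: [179.9, -0.3, -45.2]
contact_force: [18.2, -18.5, -6.1]
gripper_width: 0.0004
gripper_force: 12.9
```

Hard stop at about 26 N. Backing off and retreating so both latches can be checked.

Request:
jog_arm(
  deltas=[
    [[-1,0.8,-0.8,0,0],[-1,0.5,-0.5,0,0],[-1,0,0,4,0],[-1,0,0,5,0],[-1,0,-4,2,0],[-1,0,-5,0,0],[-1,0,-5,0,0],[-1,0,-5,0,0]],
  ],
)

```text
time_s: 20.45
tcp_pos: [0.5173, -0.0918, 0.245]
eef_rot: [-180.0, 0.0, -45.2]
contact_force: [0.3, 0.1, -0.3]
gripper_width: 0.0005
gripper_force: 0.0
```

Run:
```python
from h import *
w=r.capture("top");i=r.camera_info("top");cv2.imwrite("pics/t8.png",w)
c=r.capture("scene");cv2.imwrite("pics/s8.png",c)
a=cv2.resize(w[190:275,100:225],None,fx=3.2,fy=5,interpolation=cv2.INTER_CUBIC)
b=cv2.resize(c[110:255,60:235],None,fx=2.2,fy=425/145,interpolation=cv2.INTER_CUBIC)
cv2.imwrite("pics/m8.png",np.hstack([a,b]))
hsv=cv2.cvtColor(w,cv2.COLOR_BGR2HSV)
m=cv2.inRange(hsv,(0,150,60),(8,255,255))|cv2.inRange(hsv,(172,150,60),(180,255,255))
_,_,st,cc=cv2.connectedComponentsWithStats(m)
for k in range(1,len(st)):
    P=onplane(i,*cc[k],.125)
    if st[k,4]>8 and .38<P[0]<.6 and 0<P[1]<.4: print(st[k],P.round(4))
print(r.get_state()["tcp_pos"],r.get_state()["time_s"])
```

```text
[ 0.5168483  -0.09391178  0.2446735 ] 20.55
```

View pics/m8.png

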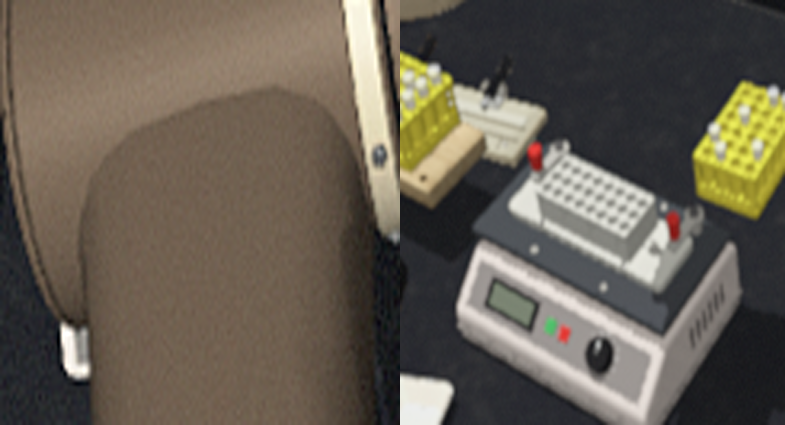

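The arm hides the top view. In the scene view both latches lie across the ears, with knobs at crop (536,157) and (673,226). I'll measure their angles from it.

Run:
```python
from h import *
i=r.camera_info("scene")
def f(name):
    c=cv2.imread(name);hsv=cv2.cvtColor(c,cv2.COLOR_BGR2HSV)
    m=cv2.inRange(hsv,(0,140,60),(8,255,255))|cv2.inRange(hsv,(172,140,60),(180,255,255))
    _,_,st,cc=cv2.connectedComponentsWithStats(m)
    for k in range(1,len(st)):
        P=onplane(i,*cc[k],.12)
        if st[k,4]>8 and .45<P[0]<.6 and 0<P[1]<.4: print(name,st[k],cc[k].round(1),P.round(4))
f("pics/s6.png");f("pics/s8.png")
for n,p in dict(Lclosed=(.5108,.3069),Rclosed=(.501,.1271),L0=(.541,.3392),R0=(.534,.0914)).items(): print(n,np.round(proj(i,[*p,.12]),1))
```

```text
pics/s6.png [117 150   6   8  30] [118.9 153.3] [0.5401 0.3367 0.12  ]
pics/s6.png [201 178   8   9  47] [205.1 182. ] [0.5343 0.0915 0.12  ]
pics/s8.png [118 158   6  10  46] [120.9 162.6] [0.5128 0.3096 0.12  ]
pics/s8.png [181 183   6   9  38] [184.1 186.6] [0.5016 0.1265 0.12  ]
Lclosed [121.3 163.4]
Rclosed [183.7 186.6]
L0 [118.4 152.9]
R0 [205.1 182.1]
```

Request:
jog_arm(
  deltas=[
    [[-1,-0.5,5.45,0,0],[-1,-0.5,5.45,0,0],[-1,-0.5,5.45,0,0],[-1,-0.5,5.45,0,0],[-1,-0.5,5.45,0,0],[-1,-0.5,5.45,0,0],[-1,-0.5,5.45,0,0],[-1,-0.5,5.45,0,0]],
  ],
)

```text
time_s: 21.55
tcp_pos: [0.4766, 0.3475, 0.2449]
eef_rot: [180.0, 0.0, -45.2]
contact_force: [1.3, 0.9, -0.1]
gripper_width: 0.0004
gripper_force: 0.0
```

Request:
jog_arm(
  deltas=[
    [[-1,0,0,0,0],[-1,0,0,0,0]],
  ],
)

```text
time_s: 21.8
tcp_pos: [0.4771, 0.3454, 0.2445]
eef_rot: [179.9, 0.0, -45.2]
contact_force: [0.0, 0.0, 0.3]
gripper_width: 0.0005
gripper_force: 0.0
```

Run:
```python
from h import *
s=r.get_state();i=r.camera_info("wrist");w=r.capture("wrist");cv2.imwrite("pics/w9.png",w);np.save("w9view.npy",i["view"])
print(s["tcp_pos"],s["eef_rot"],s["time_s"])
hsv=cv2.cvtColor(w,cv2.COLOR_BGR2HSV)
m=cv2.inRange(hsv,(0,140,60),(8,255,255))|cv2.inRange(hsv,(172,140,60),(180,255,255))
_,_,st,cc=cv2.connectedComponentsWithStats(m)
for k in range(1,len(st)):
    if st[k,4]>30: print(st[k],cc[k].round(1),onplane(i,*cc[k],.123).round(4))
for n,p in dict(Lclosed=(.5108,.3069),Rclosed=(.501,.1271),pivL=(.5447,.3051)).items(): print(n,np.round(proj(i,[*p,.123]),1))
cv2.imwrite("pics/w9b.png",cv2.resize(w[0:290],None,fx=1.5,fy=1.5,interpolation=cv2.INTER_CUBIC))
```

```text
[0.47706218 0.34544099 0.24447059] [ 1.79910881e+02  1.19413221e-02 -4.51943462e+01] 21.8
[378 123  10  12  68] [382.3 128.7] [0.4353 0.2277 0.123 ]
[252 125  14  15 167] [258.2 132.4] [0.5108 0.3071 0.123 ]
Lclosed [258.3 132.2]
Rclosed [433.1 -27.4]
pivL [231.9 102.6]
```

View pics/w9b.png

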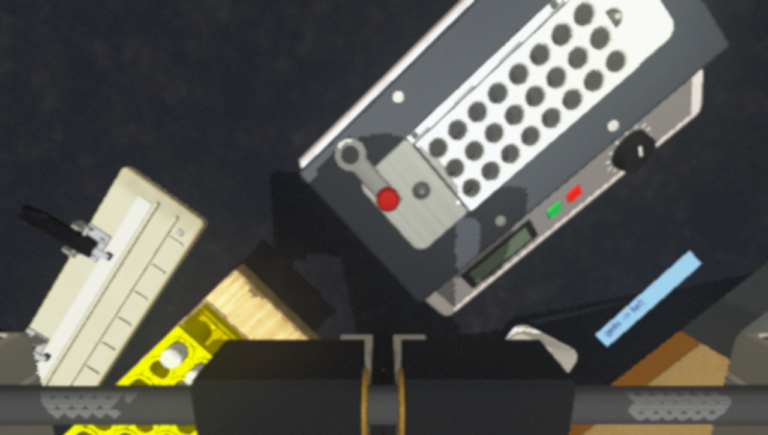

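The left knob measures (0.5108,0.3071) against a computed closed position of (0.5108,0.3069). The pin stands up through the round hole at crop (421,190), and the right latch was already confirmed. Nothing is touching, so I'm handing in.

```bash
python3 -c "
from plant import r
print(r.close_job())"
```

```text
the job is handed in; nothing more can be done
None
```

The tube block sits flat on both pins, both latches are closed against their stops across the ears, the rack, beaker and bottle were not touched, and the job was handed in at about 22 s; no verdict came back.

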